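# Rook, bell and king back to their own places

## Task

The king, the hand bell and one of the rooks are standing in each other's places. First stand the king on the white coaster to wait; then put the stray rook in the tray compartment that the king left, then the bell on the hexagonal base, and last the king on the square plinth. Stand each one upright in the middle of its place, and leave the other two rooks and the chess clock where they are.

Things in the scene. Friction and masses are not known exactly. Their poses are not given: they have to be found in the camera images.
- king: Black plastic chess king, round, 98 mm high to the top of a small cross, 55 g; foot 39 mm across, stem narrowing to 19 mm, round crown 27 mm across from 62 to 82 mm above the underside (the place to grip). Origin at the centre of its underside, z up. Starts in one of the three tray compartments.
- rook: Ivory-toned rook, round and castle-shaped, 57 mm high, 35 g; foot 34 mm across, waist 21 mm, round crown 29 mm across from 36 to 52 mm above the underside (the place to grip), low battlements above it. Origin at the centre of its underside, z up. The stray one: it starts on the hexagonal base.
- bell: Brass hand bell standing on its mouth, 112 mm high, 200 g; skirt 60 mm across at the bottom, 52 mm high, with an upright round dark wooden handle 20 mm thick from 66 to 108 mm above the underside (the place to grip). Origin at the centre of its underside, z up. Starts on the square plinth.
- rook_b: Ivory-toned rook, round and castle-shaped, 57 mm high, 35 g; foot 34 mm across, waist 21 mm, round crown 29 mm across from 36 to 52 mm above the underside (the place to grip), low battlements above it. Origin at the centre of its underside, z up. Already in its tray compartment; must stay.
- rook_c: Ivory-toned rook, round and castle-shaped, 57 mm high, 35 g; foot 34 mm across, waist 21 mm, round crown 29 mm across from 36 to 52 mm above the underside (the place to grip), low battlements above it. Origin at the centre of its underside, z up. Already in its tray compartment; must stay.
- tray: Fixed open oak tray, 86 mm (its x) by 261 mm (its y), walls 16 mm high and 6 mm thick, floor 6 mm above the table. Two dividers make three compartments in a row along its y, each 74 mm (x) by 79 mm (y) inside, centred at y = -85, 0 and +85 mm, x = 0. Origin at the centre of the underside. A fixed wooden chute, 72 mm wide, comes down to it behind the middle compartment: its lower lip is at x = +52 mm (30 mm high), and it rises at 26 degrees to about 130 mm high at x = +225 mm.
- hex_base: Fixed dark wooden base, hexagonal, 90 mm across the flats, flat top 12 mm above the table; the bell's own place. Origin at the centre of its underside.
- plinth: Fixed dark wooden plinth, square, 84 mm, with a 74 mm square flat top 16 mm above the table; the king's own place. Origin at the centre of its underside.
- coaster: Fixed round white ceramic coaster with a cork bottom, 100 mm across, flat top 10 mm above the table, empty at the start; the free spot. Origin at the centre of its underside.
- clock: Bystander: grey digital chess clock, 60 mm (x) by 150 mm (y) by 52 mm high, two displays on top; must stay. Origin at the centre of its underside.
There are look-alikes about, which are no part of the job. Several things have the shape of the bell; the one meant has the colours described above.

How it is judged:
By the outcome, as a careful person would: the job done as asked, in the order asked, and still so for the second after the job is handed in, with the robot touching nothing.
It also fails if it takes over 120 s, if anything falls off the work surface, if the arm or the gripper's body presses on something with over 40 N, if the wrist force passes 120 N, or if a joint passes its speed limit or range.

## Robot

A 6-joint arm with a two-finger parallel gripper is mounted at the origin on the work surface. World frame = base frame: x ahead of the robot, y to its left, z up, the work surface at z = 0. Lengths are in mm, angles in rad, forces in N, time in s.
With the tool pointing down it reaches from about 350 to 975 mm from the base axis. Payload 7.1 kg.
Tool frame: the origin (TCP) lies at the very end of the fingers, on their centre line; the grasp point (between the pads) lies 19 mm behind it; z points along the fingers, y is the line along which they close (so a half turn about z gives the same grasp; the last joint's range is limited). The gripper opens to 88 mm and grips with 3 to 60 N. Pads are 20 mm wide; open, the fingers measure 115 mm over their backs; the gripper's body (75 mm by 178 mm) begins 61 mm behind the grasp point.
Start: joints at [1.098, 0.423, 1.63, -0, 1.089, -0.019], TCP at [273.957, 561.74, 222.675] pointing down, gripper open.
Joint ranges: [-3, 3], [-0.9, 2.11], [0.09, 2.58], [-1.31, 4.45], [0.11, 2.69], [-2.54, 2.54]. Speed limits (rad/s): [2.39, 2.39, 3.01, 3.14, 3.14, 3.14].

## Interface

Orientations are given as a rotation vector (axis times angle).
In Python, from workcell import sensors, imaging, close_job gives the robot as it stands. The module is installed in compiled form; this text tells all that it offers.
- The arm moves only by the tool servo_tool, never from a script. Its argument "steps" is a list of rows, each a list of 3 entries, a list of its own where there are three numbers: the shift along the world's x, y, z in m, then the turn, a rotation vector about the world's x, y, z in degrees, then the opening, from -1 (shut) to 1 (fully open). A call has exactly 8 rows; each row shifts and turns the commanded pose from where the row before left it; what a row does not reach is not made up. A row lasts 1/12 s, in which the tool goes at most 41.7 mm and 7.16 degrees, less where a joint would pass 70% of its speed; a pose out of reach is approached as far as the arm can. A call is refused whole if a number of a shift passes 0.0417 or a number of a turn 7.16, either way. A call with a gripper value outside its range is refused whole. The fingers move at their own pace and stop on an object; the grip force is fixed at half the most. Time passes only in rows, so rows that do not move let the fingers close, or fill a call up. It gives the time, the measured TCP pose, the force, the opening and the grip force at its end, in the units of the state.
- sensors.get_obs(): the state, without advancing time (a new reading comes with each control period).
- imaging.get_image(name): name is "side" or "top" or "wrist"; returns a dict with "color" (384x512x3 uint8, blue, green, red), "range_z" (384x512 float32, mm along the optical axis (not along the pixel's ray), 0 where there is no reading), "vertical_fov" (degrees; the focal length in pixels is half the picture's height over the tangent of half this angle, whatever the lens; pixels are square), "cx", "cy" (the principal point, pixels), "rvec" (rotation vector, rad) and "tvec" (3), from world to camera coordinates, as OpenCV has them; the wrist camera has in their place "tool_from_camera" (4x4, takes a point from camera to tool coordinates, whose origin is the TCP and whose axes are the flange's). Camera axes: x right, y down, z forward; pixel columns grow to the right and rows downward; lengths in mm; the calibration is good to about 2 mm. A picture is of the moment at which its call begins: read the wrist's pose just before it.
- close_job(): hands the job in; it is judged then, once.
The state is a dict: "t": time; "qpos": joint angles; "qvel": joint speeds; "joint_torque": joint torques, N m; "ee_pos": TCP position; "orientation": TCP orientation; "ft_force": force on the tool from outside, world axes, zero at the start; "moment": the same for the moment, N m; "width": finger opening in mm; "grasp_force": force on a finger pad.
Only numpy, scipy, OpenCV 4.12 (cv2) and the standard library are available. Lean on these libraries where they do the work, as an engineer would, in place of code of your own. Each camera call takes 0.05 s, during which the arm holds its last target. There are 200 camera calls.

## Working session

There is one attempt and no reset: what is moved stays moved. The work goes in short steps, Python scripts to look and compute and a tool call to move; the robot and the scene stay as the last step left them, time stands still between calls to the robot, and variables do not carry over. Pictures are saved under pics/ and viewed, at most 14 in all, crops included, and the job is handed in when it is done.

Besides the shell and the picture viewer there is one more tool, called after "Emit:" as name(argument=value, ...) on one line, values as JSON. servo_tool: Moves the arm, as the interface text tells. Its arguments: {"type":"object","properties":{"steps":{"type":"array"}},"required":["steps"]}

```bash
mkdir -p pics; cat > h.py <<'E'
import numpy as np, cv2
from workcell import sensors, imaging
from scipy.spatial.transform import Rotation as R
def cam(name):
    o=sensors.get_obs(); d=imaging.get_image(name)
    if name=="wrist":
        T=np.eye(4);T[:3,:3]=R.from_rotvec(o["orientation"]).as_matrix();T[:3,3]=o["ee_pos"]
        M=T@d["tool_from_camera"]
    else:
        W=np.eye(4);W[:3,:3]=R.from_rotvec(np.ravel(d["rvec"])).as_matrix();W[:3,3]=np.ravel(d["tvec"]);M=np.linalg.inv(W)
    d["M"]=M;d["f"]=192/np.tan(np.radians(d["vertical_fov"])/2)
    return d
def ray(d,u,v):
    r=d["M"][:3,:3]@np.array([(u-d["cx"])/d["f"],(v-d["cy"])/d["f"],1]);return d["M"][:3,3],r
def plane(d,u,v,z):
    c,r=ray(d,u,v);return c+r*(z-c[2])/r[2]
def cloud(d):
    v,u=np.mgrid[:384,:512];Z=d["range_z"]
    P=np.stack([(u-d["cx"])/d["f"]*Z,(v-d["cy"])/d["f"]*Z,Z],-1)
    P=P@d["M"][:3,:3].T+d["M"][:3,3];P[Z<=0]=np.nan;return P
def save(d,n): cv2.imwrite("pics/"+n+".png",d["color"])
E
python3 - <<'E'
from h import *
o=sensors.get_obs();print(o)
for n in("top","side","wrist"):
    d=cam(n);save(d,n+"0");print(n,d["M"].round(2).tolist(),d["f"],d["cx"],d["cy"],(d["range_z"]>0).mean())
a=[cv2.imread(f"pics/{n}0.png") for n in("top","side")]
E
```

```text
{'t': 0.0, 'qpos': array([ 1.09794596e+00,  4.23833156e-01,  1.63069782e+00, -1.23241726e-06,
        1.08859399e+00, -1.90116821e-02]), 'qvel': array([ 8.05017414e-05,  1.57808848e-03, -1.13489545e-03, -8.65331878e-04,
        1.56348625e-03, -1.28830523e-03]), 'joint_torque': array([-2.96428167e-03, -5.44627869e+01, -2.73667163e+01,  6.42909086e-02,
        2.28904327e-02, -1.15188604e-04]), 'ee_pos': array([273.73964333, 561.23943971, 221.90342485]), 'orientation': array([-7.06701061e-01, -3.06069198e+00,  2.33466012e-03]), 'ft_force': array([ 0.37890672, -0.00257234,  0.25577637]), 'moment': array([ 0.00297339, -0.03449427,  0.01751979]), 'grasp_force': 0.0, 'width': 88.17221353349898}
top [[0.07, -0.98, 0.21, 316.32], [-1.0, -0.07, 0.01, -19.62], [0.0, -0.21, -0.98, 1123.59], [0.0, 0.0, 0.0, 1.0]] 374.58750571206076 250.61644921346803 197.35158635637507 0.9961446126302084
side [[0.96, -0.16, 0.25, 251.0], [-0.3, -0.56, 0.78, -938.62], [0.01, -0.81, -0.58, 758.48], [0.0, 0.0, 0.0, 1.0]] 440.3227869068285 256.43932283027544 194.36767585455843 0.9958648681640625
wrist [[0.44, 0.87, 0.22, 213.6], [0.9, -0.43, -0.11, 590.4], [-0.0, 0.24, -0.97, 383.98], [0.0, 0.0, 0.0, 1.0]] 325.83158190648885 258.9851311718526 195.3748209235596 0.9959615071614584
```

View pics/top0.png

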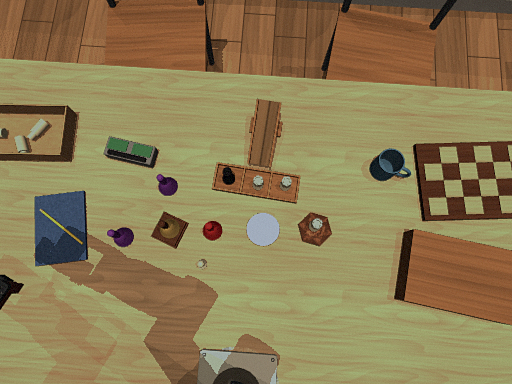

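View pics/side0.png

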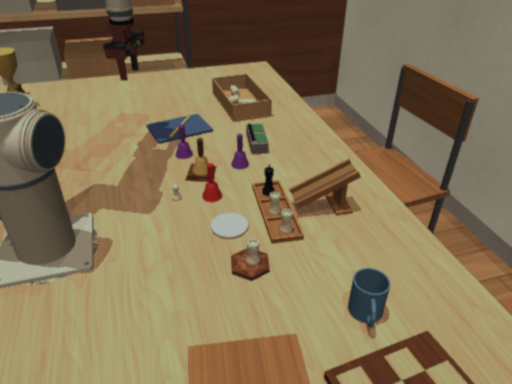

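The top view shows the tray at (257,183), with the king at (228,176) in its left compartment. The hex base with the stray rook is at (315,228), the coaster at (263,229), and the plinth with the brass bell at (170,229). A red look-alike bell stands at (212,230), purple ones at (168,185) and (122,237), a small ivory piece at (201,263), and the clock at (131,151). The side view confirms this.

```bash
python3 - <<'E'
from h import *
d=cam("top");P=cloud(d);np.save("P.npy",P)
H=P[...,2]
for n,(u,v) in dict(table=(230,280),coaster=(263,229)).items(): print(n,P[v,u].round(1))
def comp(n,u,v,lo,hi,w=45):
    m=np.zeros(H.shape,np.uint8);s=np.s_[v-w:v+w,u-w:u+w]
    m[s]=((H>lo)&(H<hi))[s]
    k,l,st,c=cv2.connectedComponentsWithStats(m,connectivity=8)
    # component nearest
    ys,xs=np.nonzero(l);i=np.argmin((ys-v)**2+(xs-u)**2);L=l[ys[i],xs[i]]
    Q=P[l==L];r=cv2.minAreaRect(Q[:,:2].astype(np.float32))
    print(n,"rect",np.round(r[0],1),np.round(r[1],1),round(r[2],1),"zmax",Q[:,2].max().round(1),len(Q));return r
comp("coaster",263,229,6,14)
comp("plinth+bell",170,229,9,200,25)
comp("hex+rook",315,228,7,200,25)
comp("tray rim",257,183,12,200,55)
comp("king",228,176,50,130,14)
comp("rookb",258,181,35,90,12)
comp("rookc",287,182,35,90,12)
comp("stray",316,224,40,90,12)
comp("bell",168,224,70,140,14)
comp("red",212,228,10,140,18);comp("redtop",212,228,70,140,18)
comp("purple",168,185,10,140,18);comp("purple2",122,237,10,140,18)
comp("pawn",201,263,10,140,12);comp("clock",131,151,10,140,35)
# camera wrist view
E
```

```text
table [304.3  39.3  -2.3]
coaster [459.4 -47.5  10.8]
coaster rect [459.8 -46. ] [96.5 98.6] 4.6 zmax 14.0 815
plinth+bell rect [438.9 231.5] [82.7 82.5] 68.7 zmax 130.5 679
hex+rook rect [ 470.3 -200.8] [ 89.7 100.2] 48.4 zmax 74.4 791
tray rim rect [593.1 -21.8] [29.5 30.2] 62.5 zmax 67.7 125
king rect [607.3  69.2] [26.4 24.9] 45.5 zmax 104.3 87
rookb rect [594.3 -21.9] [26.9 28.8] 31.7 zmax 67.7 87
rookc rect [ 598.8 -105.5] [28.  28.9] 18.8 zmax 67.4 90
stray rect [ 479.1 -196.8] [26.6 28.4] 89.0 zmax 74.4 93
bell rect [441.2 228.9] [19.  17.4] 12.9 zmax 130.5 71
red rect [445.3 103.6] [49.9 52.9] 31.9 zmax 114.5 259
redtop rect [445.8 104.7] [18.7 17.6] 50.4 zmax 114.5 54
purple rect [569.8 248.3] [42.8 51.6] 59.9 zmax 115.2 277
purple2 rect [406.4 363.5] [45.8 52.3] 75.2 zmax 114.1 308
pawn rect [345.4 125.7] [20.1 19.6] 68.4 zmax 50.1 53
clock rect [666.6 374.1] [152.4  62.1] 79.6 zmax 55.8 1071
```

```bash
python3 - <<'E'
from h import *
P=np.load("P.npy");H=P[...,2]
m=((H>11)&(H<21)).astype(np.uint8);m[:150]=0;m[206:]=0;m[:,:205]=0;m[:,308:]=0
k,l,st,c=cv2.connectedComponentsWithStats(m);L=1+st[1:,4].argmax();Q=P[l==L]
r=cv2.minAreaRect(Q[:,:2].astype(np.float32));print(r,len(Q))
for yl in(-85,0,85):
  b=cv2.boxPoints(r);e=b-np.array(r[0])
  i=np.argmax([np.linalg.norm(b[1]-b[0]),np.linalg.norm(b[2]-b[1])]);v=(b[1]-b[0]) if i==0 else (b[2]-b[1]);v/=np.linalg.norm(v);v*=np.sign(v[1])
  print(yl,np.array(r[0])+yl*v, np.degrees(np.arctan2(-v[0],v[1])))
# plinth and hex: flat tops
for n,(u,v),lo,hi in(("plinth",(170,229),12,20),("hex",(315,228),8,16)):
  m=np.zeros(H.shape,bool);m[v-25:v+25,u-25:u+25]=True;m&=(H>lo)&(H<hi);print(n,cv2.minAreaRect(P[m][:,:2].astype(np.float32)),cv2.minEnclosingCircle(P[m][:,:2].astype(np.float32)))
E
```

```text
((601.896728515625, -16.258621215820312), (261.3372497558594, 87.17253875732422), 84.43614959716797) 573
-85 [ 593.65557384 -100.85816956] -5.5638385
0 [601.89672852 -16.25862122] -5.5638385
85 [610.13788319  68.34092712] -5.5638385
plinth ((437.77703857421875, 230.30581665039062), (80.01911926269531, 81.10244750976562), 67.54685974121094) ((439.2205505371094, 232.74392700195312), 50.995460510253906)
hex ((472.1709289550781, -200.51365661621094), (101.6994857788086, 90.35411071777344), 18.083566665649414) ((467.98291015625, -205.71133422851562), 56.50831604003906)
```

Emit:
servo_tool(steps=[[[0.02,-0.04,0],[0,0,0],0.3],[[0.02,-0.04,0],[0,0,0],0.3],[[0.02,-0.04,0],[0,0,0],0.3],[[0.02,-0.04,0],[0,0,0],0.3],[[0.02,-0.04,0],[0,0,0],0.3],[[0.02,-0.04,0],[0,0,0],0.3],[[0.02,-0.04,0],[0,0,0],0.3],[[0.02,-0.04,0],[0,0,0],0.3]])

```text
t: 0.87
ee_pos: [423.5, 261.7, 222.8]
orientation: [0.706, 3.061, 0.0]
ft_force: [0.2, 0.7, -0.5]
width: 57.1
grasp_force: 0.0
```

Emit:
servo_tool(steps=[[[0.035,-0.035,0],[0,0,0],0.3],[[0.035,-0.035,0],[0,0,0],0.3],[[0.035,-0.035,0],[0,0,0],0.3],[[0.035,-0.035,0],[0,0,0],0.3],[[0.033,-0.033,0],[0,0,0],0.3],[[0,0,0],[0,0,0],0.3],[[0,0,0],[0,0,0],0.3],[[0,0,0],[0,0,0],0.3]])

```text
t: 1.53
ee_pos: [569.7, 116.2, 222.2]
orientation: [-0.708, -3.059, 0.0]
ft_force: [-0.1, -0.1, 0.6]
width: 56.8
grasp_force: 0.0
```

```bash
cat >> h.py <<'E'
def near(P,xy,lo,hi,r=40):
    m=(P[...,2]>lo)&(P[...,2]<hi)&(np.hypot(P[...,0]-xy[0],P[...,1]-xy[1])<r)
    q=P[m];c,rad=cv2.minEnclosingCircle(q[:,:2].astype(np.float32));b=cv2.minAreaRect(q[:,:2].astype(np.float32))
    print("z",lo,hi,"n",len(q),"circ",np.round(c,1),round(rad,1),"rect",np.round(b[0],1),np.round(b[1],1),round(b[2],1))
E
python3 - <<'E'
from h import *
print(sensors.get_obs()["ee_pos"])
d=cam("wrist");save(d,"w1");P=cloud(d)
near(P,(607,69),78,92,30);near(P,(607,69),94,110,30)
m=(abs(P[...,0]-607)<90)&(abs(P[...,1]-40)<150)&(P[...,2]>13)&(P[...,2]<19);print(cv2.minAreaRect(P[m][:,:2].astype(np.float32)),m.sum())
E
```

```text
[569.72309974 116.15083003 222.19567354]
z 78 92 n 507 circ [605.4  69.2] 13.6 rect [605.1  69.5] [26.  26.4] 15.4
z 94 110 n 79 circ [605.5  69.4] 5.5 rect [605.6  69.4] [10.5  4.7] 66.7
((600.8387451171875, -0.10996246337890625), (228.6612091064453, 86.27803039550781), 84.4132080078125) 2455
```

View pics/w1.png

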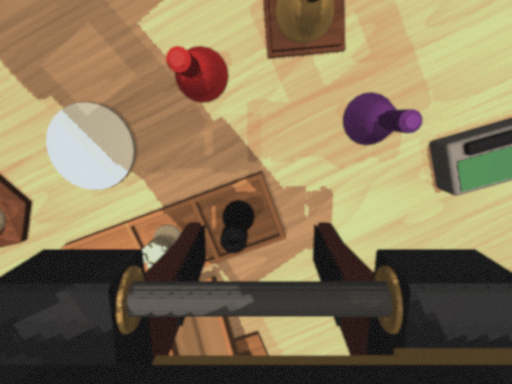

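The wrist view shows the black king at about (237,225) in the tray's end compartment, with the red and purple bells and the coaster clear of the path. King at (605.4, 69.3).

Emit:
servo_tool(steps=[[[0.012,-0.016,0],[0,0,0],0.3],[[0.012,-0.016,-0.02],[0,0,0],0.3],[[0.0115,-0.015,-0.02],[0,0,0],0.3],[[0,0,-0.02],[0,0,0],0.3],[[0,0,-0.02],[0,0,0],0.3],[[0,0,-0.02],[0,0,0],0.3],[[0,0,0],[0,0,0],0.3],[[0,0,0],[0,0,0],0.3]])

```text
t: 2.25
ee_pos: [604.4, 70.5, 122.1]
orientation: [-0.703, -3.059, 0.001]
ft_force: [0.1, -0.4, 0.6]
width: 57.4
grasp_force: 0.0
```

Emit:
servo_tool(steps=[[[0.001,-0.001,-0.02],[0,0,0],0.3],[[0,0,-0.02],[0,0,0],0.3],[[0,0,-0.0235],[0,0,0],0.3],[[0,0,0],[0,0,0],0.3],[[0,0,0],[0,0,0],-0.5],[[0,0,0],[0,0,0],-0.5],[[0,0,0],[0,0,0],-0.5],[[0,0,0],[0,0,0],-0.5]])

```text
t: 2.92
ee_pos: [607.9, 68.5, 60.9]
orientation: [0.706, 3.059, 0.001]
ft_force: [-0.1, -0.5, -0.9]
width: 33.7
grasp_force: 0.0
```

Emit:
servo_tool(steps=[[[0,0,0],[0,0,0],-0.6],[[0,0,0],[0,0,0],-0.6],[[0,0,0],[0,0,0],-0.6],[[0,0,0],[0,0,0],-0.6],[[0,0,0.01],[0,0,0],-0.6],[[0,0,0.03],[0,0,0],-0.6],[[0,0,0.035],[0,0,0],-0.6],[[0,0,0.025],[0,0,0],-0.6]])

```text
t: 3.58
ee_pos: [607.1, 68.2, 161.7]
orientation: [0.707, 3.06, 0.0]
ft_force: [1.3, -0.3, -0.1]
width: 26.3
grasp_force: 30.0
```

Emit:
servo_tool(steps=[[[-0.025,-0.019,0],[0,0,0],-0.6],[[-0.025,-0.019,0],[0,0,0],-0.6],[[-0.025,-0.019,0],[0,0,0],-0.6],[[-0.025,-0.019,0],[0,0,0],-0.6],[[-0.025,-0.019,0],[0,0,0],-0.6],[[-0.024,-0.019,0],[0,0,0],-0.6],[[0,0,0],[0,0,0],-0.6],[[0,0,0],[0,0,0],-0.6]])

```text
t: 4.25
ee_pos: [456.9, -46.4, 159.8]
orientation: [0.71, 3.06, 0.0]
ft_force: [-0.4, 0.9, -0.1]
width: 26.1
grasp_force: 30.0
```

```bash
python3 - <<'E'
from h import *
print(sensors.get_obs()["ee_pos"])
d=cam("wrist");save(d,"w2");P=cloud(d);T=sensors.get_obs()["ee_pos"]
near(P,(458,-46),7,13,55)
near(P,T,T[2]-15,T[2]+20,25)
near(P,T,T[2]-52,T[2]-35,40)
S=cam("top");Q=cloud(S)
near(Q,(459,-46),7,14,55)
near(Q,T,T[2]+25,T[2]+34,14)
d=cam("side");save(d,"s2")
E
```

```text
[456.85758275 -46.43068903 159.77202812]
z 7 13 n 5595 circ [457.2 -45.8] 49.9 rect [453.2 -44. ] [98.5 89.4] 63.9
z 144.87284237134887 179.87284237134887 n 1243 circ [450.2 -42.7] 21.4 rect [448.9 -43.6] [38.8 23.8] 41.7
z 107.87284237134887 124.87284237134887 n 1111 circ [454.6 -45.5] 19.5 rect [451.3 -43.8] [38.1 31.5] 62.5
z 7 14 n 0 circ [0. 0.] 0.0 rect [0. 0.] [0. 0.] 0.0
z 184.87284237134887 193.87284237134887 n 0 circ [0. 0.] 0.0 rect [0. 0.] [0. 0.] 0.0
```

View pics/w2.png

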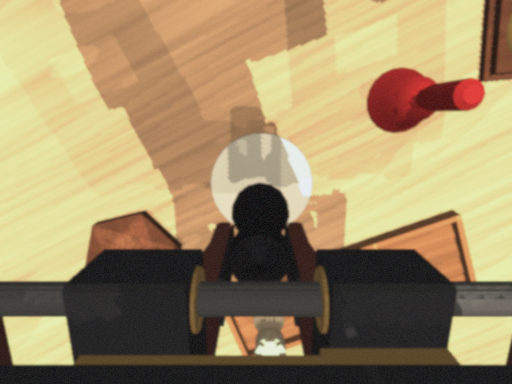

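The wrist view shows the king held over the coaster at (262,185), upright, with its foot about 2.5 mm short of the centre in x.

Emit:
servo_tool(steps=[[[0.0025,-0.0005,-0.02],[0,0,0],-0.6],[[0,0,-0.025],[0,0,0],-0.6],[[0,0,-0.025],[0,0,0],-0.6],[[0,0,-0.015],[0,0,0],-0.6],[[0,0,-0.006],[0,0,0],-0.6],[[0,0,-0.002],[0,0,0],-0.6],[[0,0,-0.001],[0,0,0],-0.6],[[0,0,0],[0,0,0],-0.6]])

```text
t: 5.07
ee_pos: [461.2, -46.1, 65.7]
orientation: [0.706, 3.06, 0.0]
ft_force: [0.1, -0.8, 0.0]
width: 26.5
grasp_force: 30.0
```

Emit:
servo_tool(steps=[[[0,0,-0.001],[0,0,0],-0.6],[[0,0,0],[0,0,0],-0.6],[[0,0,0],[0,0,0],-0.2],[[0,0,0],[0,0,0],0.1],[[0,0,0],[0,0,0],0.3],[[0,0,0],[0,0,0],0.3],[[0,0,0],[0,0,0],0.3],[[0,0,0],[0,0,0],0.3]])

```text
t: 5.73
ee_pos: [460.4, -46.3, 64.2]
orientation: [0.707, 3.061, -0.0]
ft_force: [-0.0, 0.2, -0.8]
width: 56.8
grasp_force: 0.0
```

Emit:
servo_tool(steps=[[[0,0,0.01],[0,0,0],0.3],[[0,0,0.03],[0,0,0],0.3],[[0,0,0.03],[0,0,0],0.3],[[0,0,0.03],[0,0,0],0.3],[[0,-0.025,0.03],[0,0,0],0.3],[[0,-0.025,0],[0,0,0],0.3],[[0,-0.025,0],[0,0,0],0.3],[[0,-0.025,0],[0,0,0],0.3]])

```text
t: 6.4
ee_pos: [460.6, -147.3, 195.9]
orientation: [0.705, 3.059, -0.0]
ft_force: [0.0, 0.2, -0.5]
width: 57.1
grasp_force: 0.0
```

```bash
python3 - <<'E'
from h import *
d=cam("wrist");save(d,"w3");P=cloud(d);T=sensors.get_obs()["ee_pos"];print(T)
near(P,(457,-46),7,13,55);near(P,(457,-46),76,90,30);near(P,(457,-46),14,20,30)
near(P,(472,-199),8,15,56);near(P,(477,-199),48,62,30)
E
```

```text
[ 461.00967181 -150.50843343  195.70030783]
z 7 13 n 5247 circ [457.4 -46. ] 49.9 rect [457.5 -46. ] [98.9 98.6] 63.4
z 76 90 n 142 circ [456.  -49.3] 12.4 rect [453.3 -52.8] [ 8.9 24.8] 51.4
z 14 20 n 100 circ [458.9 -45.7] 19.3 rect [456.4 -48.9] [30.4 38.1] 51.3
z 8 15 n 4155 circ [ 468.5 -201.3] 51.7 rect [ 468.8 -200.8] [ 90.2 103. ] 47.7
z 48 62 n 120 circ [ 474.5 -194.9] 13.9 rect [ 471.5 -193.3] [26.5 15.1] 61.4
```

View pics/w3.png

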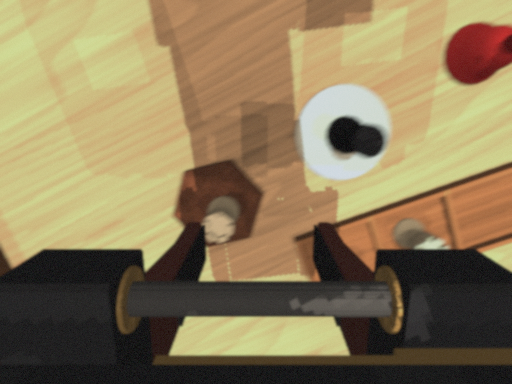

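The king stands upright near the coaster's middle (345,135). The stray rook is on the hex base at (220,220).

Emit:
servo_tool(steps=[[[0.007,-0.023,0],[0,0,0],0.3],[[0.008,-0.023,-0.01],[0,0,0],0.3],[[0,0,-0.03],[0,0,0],0.3],[[0,0,-0.03],[0,0,0],0.3],[[0,0,-0.03],[0,0,0],0.3],[[0,0,-0.03],[0,0,0],0.3],[[0,0,-0.025],[0,0,0],0.3],[[0,0,-0.003],[0,0,0],0.3]])

```text
t: 7.12
ee_pos: [472.8, -191.0, 33.0]
orientation: [-0.706, -3.055, -0.002]
ft_force: [-1.0, 0.0, 0.6]
width: 56.7
grasp_force: 0.0
```

Emit:
servo_tool(steps=[[[0,0,0],[0,0,0],0.3],[[0,0,0],[0,0,0],-0.2],[[0,0,0],[0,0,0],-0.5],[[0,0,0],[0,0,0],-0.6],[[0,0,0],[0,0,0],-0.6],[[0,0,0],[0,0,0],-0.6],[[0,0,0],[0,0,0],-0.6],[[0,0,0],[0,0,0],-0.6]])

```text
t: 7.78
ee_pos: [476.2, -192.6, 37.0]
orientation: [0.706, 3.059, -0.001]
ft_force: [0.2, -0.8, 7.5]
width: 28.4
grasp_force: 30.0
```

Emit:
servo_tool(steps=[[[0,0,0.005],[0,0,0],-0.6],[[0,0,0.02],[0,0,0],-0.6],[[0,0,0.03],[0,0,0],-0.6],[[0,0,0.03],[0,0,0],-0.6],[[0,0,0.03],[0,0,0],-0.6],[[0.01,0.02,0],[0,0,0],-0.6],[[0.013,0.026,0],[0,0,0],-0.6],[[0.013,0.026,0],[0,0,0],-0.6]])

```text
t: 8.45
ee_pos: [511.6, -119.8, 152.3]
orientation: [0.709, 3.059, -0.0]
ft_force: [-1.1, -0.0, -0.7]
width: 28.2
grasp_force: 30.0
```

Emit:
servo_tool(steps=[[[0.013,0.026,0],[0,0,0],-0.6],[[0.013,0.026,0],[0,0,0],-0.6],[[0.013,0.026,0],[0,0,0],-0.6],[[0.013,0.026,0],[0,0,0],-0.6],[[0.013,0.026,0],[0,0,0],-0.6],[[0.013,0.026,0],[0,0,0],-0.6],[[0.013,0.026,0],[0,0,0],-0.6],[[0,0,0],[0,0,0],-0.6]])

```text
t: 9.12
ee_pos: [604.3, 65.7, 151.5]
orientation: [0.702, 3.06, 0.002]
ft_force: [-0.4, -0.4, -0.8]
width: 28.7
grasp_force: 30.0
```

```bash
python3 - <<'E'
from h import *
T=sensors.get_obs()["ee_pos"];print(T)
d=cam("wrist");save(d,"w4");P=cloud(d)
near(P,T,T[2]-24,T[2]-12,40);near(P,T,T[2]-12,T[2]-5,40);near(P,T,T[2]-28,T[2]-20,40)
m=(abs(P[...,0]-607)<90)&(abs(P[...,1]-40)<150)&(P[...,2]>13)&(P[...,2]<19);print(cv2.minAreaRect(P[m][:,:2].astype(np.float32)),m.sum())
E
```

```text
[604.30455345  65.72990013 151.50486795]
z 127.50486795463084 139.50486795463084 n 707 circ [604.1  63.3] 16.8 rect [599.9  65.5] [32.5 20. ] 61.9
z 139.50486795463084 146.50486795463084 n 321 circ [603.9  62.1] 13.3 rect [599.2  63.2] [26.5 13.9] 76.7
z 123.50486795463084 131.50486795463084 n 103 circ [599.7  64.5] 15.2 rect [595.2  66.8] [30.5 10.2] 63.0
((600.9713745117188, 0.04339599609375), (228.46310424804688, 86.12281799316406), 84.47489929199219) 3520
```

View pics/w4.png

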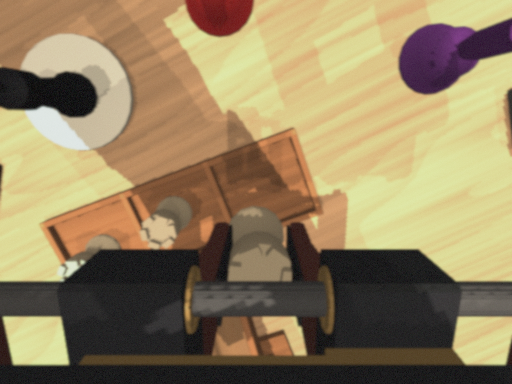

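The wrist view shows the rook upright in the gripper at (256,220), over the tray's empty end compartment. Its foot is about 5 mm short in y and 3 mm in x.

Emit:
servo_tool(steps=[[[0.0035,0.005,0],[0,0,0],-0.6],[[0,0,-0.02],[0,0,0],-0.6],[[0,0,-0.03],[0,0,0],-0.6],[[0,0,-0.03],[0,0,0],-0.6],[[0,0,-0.02],[0,0,0],-0.6],[[0,0,-0.01],[0,0,0],-0.6],[[0,0,-0.006],[0,0,0],-0.6],[[0,0,0],[0,0,0],-0.6]])

```text
t: 9.83
ee_pos: [605.2, 66.1, 34.5]
orientation: [-0.708, -3.059, 0.001]
ft_force: [0.0, 0.8, -0.4]
width: 28.2
grasp_force: 30.0
```

Emit:
servo_tool(steps=[[[0.002,0.004,0],[0,0,0],-0.6],[[0,0,0],[0,0,0],-0.6],[[0,0,0],[0,0,0],-0.6],[[0,0,0],[0,0,0],-0.6],[[0,0,0],[0,0,0],-0.6],[[0,0,-0.001],[0,0,0],-0.6],[[0,0,0],[0,0,0],-0.6],[[0,0,0],[0,0,0],-0.6]])

```text
t: 10.5
ee_pos: [607.7, 70.8, 34.1]
orientation: [-0.707, -3.061, 0.0]
ft_force: [0.2, -0.3, -0.7]
width: 28.1
grasp_force: 30.0
```

```bash
python3 - <<'E'
from h import *
T=sensors.get_obs()["ee_pos"];print(T)
d=cam("wrist");P=cloud(d)
near(P,T,T[2]-24,T[2]-12,40)
near(P,T,T[2]-27,T[2]-20,40)
E
```

```text
[607.73582593  70.75987303  34.14513673]
z 10.145136726355105 22.145136726355105 n 1112 circ [597.6  82.8] 36.6 rect [595.3  84. ] [58.8 50.4] 78.8
z 7.145136726355105 14.145136726355105 n 292 circ [607.7  71. ] 39.7 rect [596.4  77.5] [78.9 50.4] 61.2
```

Emit:
servo_tool(steps=[[[0,0,-0.0015],[0,0,0],-0.6],[[0,0,-0.001],[0,0,0],-0.6],[[0,0,0],[0,0,0],-0.6],[[0,0,0],[0,0,0],-0.2],[[0,0,0],[0,0,0],0.1],[[0,0,0],[0,0,0],0.3],[[0,0,0],[0,0,0],0.3],[[0,0,0],[0,0,0],0.3]])

```text
t: 11.22
ee_pos: [607.9, 70.8, 31.7]
orientation: [0.707, 3.061, 0.0]
ft_force: [0.1, 0.2, 0.3]
width: 56.5
grasp_force: 0.0
```

Emit:
servo_tool(steps=[[[0,0,0.01],[0,0,0],0.3],[[0,0,0.03],[0,0,0],0.3],[[0,0,0.04],[0,0,0],0.3],[[0,0,0.04],[0,0,0],0.3],[[0,0,0.04],[0,0,0],0.3],[[-0.02,0.02,0.02],[0,0,0],0.3],[[-0.03,0.03,0],[0,0,0],0.3],[[-0.03,0.03,0],[0,0,0],0.3]])

```text
t: 11.88
ee_pos: [529.5, 150.2, 214.6]
orientation: [0.709, 3.056, 0.004]
ft_force: [0.0, 1.1, 0.1]
width: 57.1
grasp_force: 0.0
```

```bash
python3 - <<'E'
from h import *
T=sensors.get_obs()["ee_pos"];print(T)
d=cam("wrist");save(d,"w5");P=cloud(d)
near(P,(607,68),40,68,30);near(P,(607,68),10,18,22)
near(P,(437,230),13,19,56);near(P,(439,229),80,135,20);near(P,(437,230),20,40,40)
E
```

```text
[529.52153908 150.16135583 214.55179079]
z 40 68 n 435 circ [606.4  67.7] 14.3 rect [602.6  69.6] [28.  15.8] 62.2
z 10 18 n 196 circ [608.4  65.9] 16.9 rect [604.8  68.9] [33.2 24.3] 54.3
z 13 19 n 2521 circ [435.9 232.9] 51.4 rect [436.1 232.7] [74.  74.2] 68.8
z 80 135 n 885 circ [438.7 230.3] 10.3 rect [438.8 230.1] [19.3 19.5] 82.6
z 20 40 n 961 circ [438.6 230.1] 29.2 rect [439.7 228.2] [57.8 53.7] 29.0
```

View pics/w5.png

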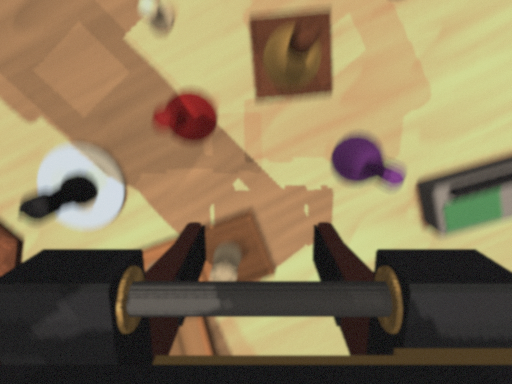

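The rook stands upright in the tray compartment (228,258). The brass bell is on the plinth at (293,55), centred at (438.7, 230.2).

Emit:
servo_tool(steps=[[[-0.022,0.02,0],[0,0,0],0.3],[[-0.022,0.02,0],[0,0,0],0.3],[[-0.022,0.02,0],[0,0,0],0.3],[[-0.022,0.02,0],[0,0,0],0.3],[[0,0,-0.02],[0,0,0],0.3],[[0,0,-0.02],[0,0,0],0.3],[[0,0,0],[0,0,0],0.3],[[0,0,0],[0,0,0],0.3]])

```text
t: 12.6
ee_pos: [440.3, 229.5, 171.7]
orientation: [-0.706, -3.06, 0.002]
ft_force: [0.1, -0.2, 0.9]
width: 57.2
grasp_force: 0.0
```

Emit:
servo_tool(steps=[[[-0.0015,0.0005,-0.02],[0,0,0],0.3],[[0,0,-0.025],[0,0,0],0.3],[[0,0,-0.025],[0,0,0],0.3],[[0,0,-0.017],[0,0,0],0.3],[[0,0,0],[0,0,0],0],[[0,0,0],[0,0,0],-0.4],[[0,0,0],[0,0,0],-0.8],[[0,0,0],[0,0,0],-0.8]])

```text
t: 13.27
ee_pos: [440.7, 230.7, 86.3]
orientation: [0.707, 3.059, 0.003]
ft_force: [0.0, -0.2, 0.6]
width: 33.7
grasp_force: 0.0
```

Emit:
servo_tool(steps=[[[0,0,0],[0,0,0],-0.8],[[0,0,0],[0,0,0],-0.8],[[0,0,0],[0,0,0],-0.8],[[0,0,0],[0,0,0],-0.8],[[0,0,0],[0,0,0],-0.8],[[0,0,0],[0,0,0],-0.8],[[0,0,0],[0,0,0],-0.8],[[0,0,0],[0,0,0],-0.8]])

```text
t: 13.93
ee_pos: [440.1, 230.6, 85.6]
orientation: [0.706, 3.06, 0.002]
ft_force: [-0.8, 0.3, 7.3]
width: 19.1
grasp_force: 30.0
```

Emit:
servo_tool(steps=[[[0,0,0.008],[0,0,0],-0.8],[[0,0,0.022],[0,0,0],-0.8],[[0,0,0.03],[0,0,0],-0.8],[[0,0,0.03],[0,0,0],-0.8],[[0,0,0.03],[0,0,0],-0.8],[[0,0,0.01],[0,0,0],-0.8],[[0,0,0],[0,0,0],-0.8],[[0,0,0],[0,0,0],-0.8]])

```text
t: 14.6
ee_pos: [439.0, 230.0, 214.3]
orientation: [0.707, 3.061, 0.0]
ft_force: [-0.5, 0.5, -2.3]
width: 19.1
grasp_force: 30.0
```

Emit:
servo_tool(steps=[[[0.001,-0.012,0],[0,0,0],-0.8],[[0.001,-0.02,0],[0,0,0],-0.8],[[0.002,-0.025,0],[0,0,0],-0.8],[[0.002,-0.025,0],[0,0,0],-0.8],[[0.002,-0.025,0],[0,0,0],-0.8],[[0.002,-0.025,0],[0,0,0],-0.8],[[0.002,-0.025,0],[0,0,0],-0.8],[[0.002,-0.025,0],[0,0,0],-0.8]])

```text
t: 15.27
ee_pos: [451.7, 46.2, 212.6]
orientation: [-0.706, -3.057, 0.002]
ft_force: [0.2, -0.4, -2.6]
width: 19.0
grasp_force: 30.0
```

Emit:
servo_tool(steps=[[[0.002,-0.03,0],[0,0,0],-0.8],[[0.002,-0.03,0],[0,0,0],-0.8],[[0.002,-0.03,0],[0,0,0],-0.8],[[0.002,-0.03,0],[0,0,0],-0.8],[[0.002,-0.03,0],[0,0,0],-0.8],[[0.002,-0.03,0],[0,0,0],-0.8],[[0.001,-0.03,0],[0,0,0],-0.8],[[0,-0.02,0],[0,0,0],-0.8]])

```text
t: 15.93
ee_pos: [464.8, -184.4, 212.5]
orientation: [-0.708, -3.057, 0.0]
ft_force: [0.8, -0.5, -1.5]
width: 19.4
grasp_force: 30.0
```

Emit:
servo_tool(steps=[[[0,-0.015,0],[0,0,0],-0.8],[[0,0,0],[0,0,0],-0.8],[[0,0,0],[0,0,0],-0.8],[[0,0,0],[0,0,0],-0.8],[[0,0,0],[0,0,0],-0.8],[[0,0,0],[0,0,0],-0.8],[[0,0,0],[0,0,0],-0.8],[[0,0,0],[0,0,0],-0.8]])

```text
t: 16.6
ee_pos: [466.5, -196.3, 214.7]
orientation: [0.705, 3.061, -0.0]
ft_force: [-0.2, -0.7, -2.6]
width: 19.6
grasp_force: 30.0
```

```bash
python3 - <<'E'
from h import *
T=sensors.get_obs()["ee_pos"];print(T)
d=cam("wrist");save(d,"w6");P=cloud(d)
near(P,T,T[2]-66,T[2]-45,45)
near(P,T,T[2]-72,T[2]-62,45)
near(P,(468,-201),8,15,56)
d=cam("side");save(d,"s6")
E
```

```text
[ 466.50449117 -196.25045554  214.73519426]
z 148.73519425654692 169.73519425654692 n 1718 circ [ 464.3 -196.2] 29.0 rect [ 457.  -192.8] [57.4 40.7] 64.7
z 142.73519425654692 152.73519425654692 n 393 circ [ 463.4 -195.9] 29.5 rect [ 456.5 -192.9] [58.7 41.2] 65.0
z 8 15 n 2431 circ [ 468.8 -200.9] 51.6 rect [ 453.4 -195.4] [102.4  61.9] 70.4
```

View pics/w6.png

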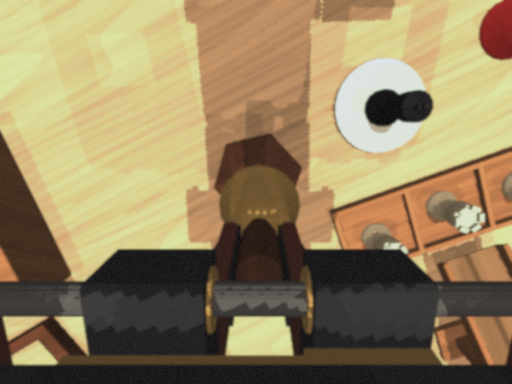

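View pics/s6.png

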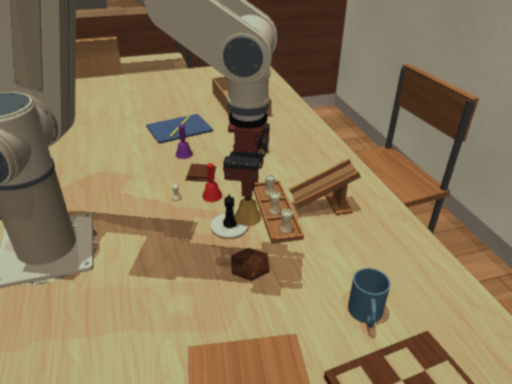

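The bell hangs upright above the hex base (258,190 in the wrist view; 248,212 in the side view). It needs about +5, −5 mm.

Emit:
servo_tool(steps=[[[0.0048,-0.005,-0.01],[0,0,0],-0.8],[[0,0,-0.025],[0,0,0],-0.8],[[0,0,-0.03],[0,0,0],-0.8],[[0,0,-0.03],[0,0,0],-0.8],[[0,0,-0.02],[0,0,0],-0.8],[[0,0,-0.01],[0,0,0],-0.8],[[0,0,0],[0,0,0],-0.8],[[0,0,0],[0,0,0],-0.8]])

```text
t: 17.37
ee_pos: [471.4, -202.0, 89.5]
orientation: [-0.707, -3.06, -0.0]
ft_force: [-0.3, -0.1, -1.6]
width: 19.5
grasp_force: 30.0
```

Emit:
servo_tool(steps=[[[0,0,-0.004],[0,0,0],-0.8],[[0,0,-0.002],[0,0,0],-0.8],[[0,0,-0.001],[0,0,0],-0.8],[[0,0,0],[0,0,0],-0.8],[[0,0,0],[0,0,0],-0.8],[[0,0,0],[0,0,0],-0.8],[[0,0,0],[0,0,0],-0.8],[[0,0,0],[0,0,0],-0.8]])

```text
t: 18.03
ee_pos: [471.3, -201.8, 82.8]
orientation: [0.707, 3.061, -0.0]
ft_force: [-0.1, -0.3, -2.1]
width: 19.5
grasp_force: 30.0
```

Emit:
servo_tool(steps=[[[0,0,-0.001],[0,0,0],-0.8],[[0,0,0],[0,0,0],-0.8],[[0,0,0],[0,0,0],-0.8],[[0,0,0],[0,0,0],-0.3],[[0,0,0],[0,0,0],0.1],[[0,0,0],[0,0,0],0.3],[[0,0,0],[0,0,0],0.3],[[0,0,0],[0,0,0],0.3]])

```text
t: 18.7
ee_pos: [471.3, -201.8, 81.7]
orientation: [0.707, 3.061, -0.0]
ft_force: [-0.2, 0.1, -0.6]
width: 49.3
grasp_force: 0.0
```

Emit:
servo_tool(steps=[[[0,0,0.01],[0,0,0],0.3],[[0,0,0.03],[0,0,0],0.3],[[0,0,0.04],[0,0,0],0.3],[[0,0,0.04],[0,0,0],0.3],[[0,0.02,0.01],[0,0,0],0.3],[[0,0.03,0],[0,0,0],0.3],[[0,0.03,0],[0,0,0],0.3],[[0,0,0],[0,0,0],0.3]])

```text
t: 19.37
ee_pos: [470.7, -118.4, 212.8]
orientation: [0.704, 3.061, 0.002]
ft_force: [0.5, -0.2, -0.3]
width: 56.9
grasp_force: 0.0
```

```bash
python3 - <<'E'
from h import *
T=sensors.get_obs()["ee_pos"];print(T)
d=cam("wrist");save(d,"w7");P=cloud(d)
near(P,(468,-201),8,15,56);near(P,(468,-201),17,35,45);near(P,(468,-201),80,135,22)
near(P,(458,-46),76,95,20);near(P,(458,-46),95,115,20)
E
```

```text
[ 470.65587418 -118.42694074  212.7856517 ]
z 8 15 n 2639 circ [ 468.9 -200.9] 51.8 rect [ 464.  -196.6] [90.2 90.5] 47.3
z 17 35 n 719 circ [ 469.4 -201.7] 28.9 rect [ 465.7 -196.5] [56.8 44.8] 36.5
z 80 135 n 580 circ [ 469.2 -202. ] 10.0 rect [ 467.  -202.5] [14.  19.6] 18.3
z 76 95 n 577 circ [458.8 -45.4] 13.5 rect [458.7 -45.5] [26.4 26.3] 39.5
z 95 115 n 257 circ [457.8 -46.1] 10.2 rect [457.8 -46.1] [16.3 17.5] 41.4
```

View pics/w7.png

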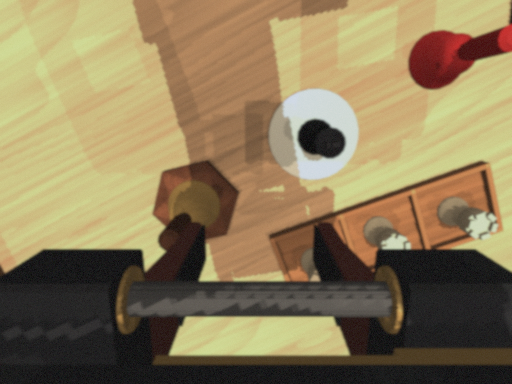

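The bell stands upright in the middle of the hex base (193,205). The king on the coaster at (318,137) is at (458.8, −45.4).

Emit:
servo_tool(steps=[[[-0.004,0.024,0],[0,0,0],0.3],[[-0.004,0.024,0],[0,0,0],0.3],[[-0.004,0.024,0],[0,0,0],0.3],[[0,0,-0.025],[0,0,0],0.3],[[0,0,-0.025],[0,0,0],0.3],[[0,0,-0.02],[0,0,0],0.3],[[0,0,0],[0,0,0],0.3],[[0,0,0],[0,0,0],0.3]])

```text
t: 20.08
ee_pos: [458.8, -50.3, 141.4]
orientation: [-0.707, -3.059, 0.001]
ft_force: [0.2, -0.5, 0.6]
width: 57.0
grasp_force: 0.0
```

Target TCP z is 63.

Emit:
servo_tool(steps=[[[0,0.005,-0.015],[0,0,0],0.3],[[0,0,-0.025],[0,0,0],0.3],[[0,0,-0.025],[0,0,0],0.3],[[0,0,-0.012],[0,0,0],0.3],[[0,0,0],[0,0,0],0],[[0,0,0],[0,0,0],-0.4],[[0,0,0],[0,0,0],-0.6],[[0,0,0],[0,0,0],-0.6]])

```text
t: 20.75
ee_pos: [460.5, -45.1, 66.2]
orientation: [0.706, 3.058, 0.0]
ft_force: [-0.4, -0.5, -0.9]
width: 34.0
grasp_force: 0.0
```

Emit:
servo_tool(steps=[[[0,0,0],[0,0,0],-0.6],[[0,0,0],[0,0,0],-0.6],[[0,0,0],[0,0,0],-0.6],[[0,0,0],[0,0,0],-0.6],[[0,0,0],[0,0,0],-0.6],[[0,0,0],[0,0,0],-0.6],[[0,0,0],[0,0,0],-0.6],[[0,0,0],[0,0,0],-0.6]])

```text
t: 21.42
ee_pos: [460.2, -44.9, 65.9]
orientation: [0.706, 3.059, 0.0]
ft_force: [-0.8, -0.2, 9.0]
width: 26.0
grasp_force: 30.0
```

Emit:
servo_tool(steps=[[[0,0,0.005],[0,0,0],-0.6],[[0,0,0.02],[0,0,0],-0.6],[[0,0,0.03],[0,0,0],-0.6],[[0,0,0.035],[0,0,0],-0.6],[[0,0,0.035],[0,0,0],-0.6],[[0,0,0.015],[0,0,0],-0.6],[[-0.001,0.012,0],[0,0,0],-0.6],[[-0.002,0.024,0],[0,0,0],-0.6]])

```text
t: 22.08
ee_pos: [457.3, -9.7, 206.8]
orientation: [0.709, 3.056, 0.0]
ft_force: [0.7, 0.9, -0.5]
width: 26.5
grasp_force: 30.0
```

Emit:
servo_tool(steps=[[[-0.003,0.03,0],[0,0,0],-0.6],[[-0.003,0.03,0],[0,0,0],-0.6],[[-0.003,0.03,0],[0,0,0],-0.6],[[-0.003,0.03,0],[0,0,0],-0.6],[[-0.003,0.03,0],[0,0,0],-0.6],[[-0.003,0.03,0],[0,0,0],-0.6],[[-0.002,0.03,0],[0,0,0],-0.6],[[-0.001,0.02,0],[0,0,0],-0.6]])

```text
t: 22.75
ee_pos: [434.6, 223.4, 205.2]
orientation: [0.705, 3.061, 0.001]
ft_force: [0.1, -0.7, -1.4]
width: 26.1
grasp_force: 30.0
```

Emit:
servo_tool(steps=[[[0,0.01,0],[0,0,0],-0.6],[[0,0,0],[0,0,0],-0.6],[[0,0,0],[0,0,0],-0.6],[[0,0,0],[0,0,0],-0.6],[[0,0,0],[0,0,0],-0.6],[[0,0,0],[0,0,0],-0.6],[[0,0,0],[0,0,0],-0.6],[[0,0,0],[0,0,0],-0.6]])

```text
t: 23.42
ee_pos: [435.4, 230.7, 204.7]
orientation: [0.708, 3.061, -0.0]
ft_force: [-0.9, 0.0, -0.5]
width: 26.1
grasp_force: 30.0
```

```bash
python3 - <<'E'
from h import *
T=sensors.get_obs()["ee_pos"];print(T)
d=cam("wrist");save(d,"w8");P=cloud(d)
near(P,T,T[2]-54,T[2]-38,40);near(P,T,T[2]-58,T[2]-48,40)
near(P,(437,232),13,19,56)
E
```

```text
[435.37309801 230.66834379 204.73958079]
z 150.73958078764772 166.73958078764772 n 1057 circ [433.8 230.3] 19.4 rect [430.4 232.1] [38.4 30.8] 64.8
z 146.73958078764772 156.73958078764772 n 119 circ [427.9 233.3] 18.0 rect [422.1 235.9] [36.  12.6] 65.5
z 13 19 n 3417 circ [435.7 233.3] 50.9 rect [436.  232.7] [74.1 73.9] 68.7
```

View pics/w8.png

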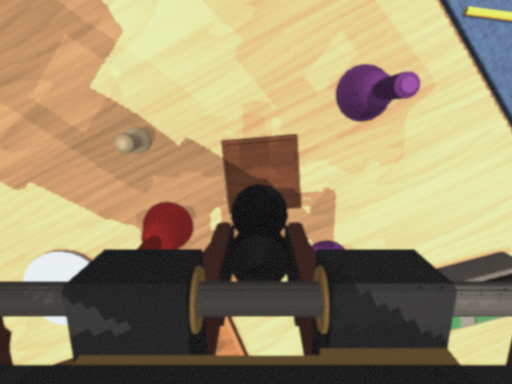

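The king hangs upright over the plinth (260,190 and 262,170 in the wrist view). It needs about +1.5, +2.5 mm.

Emit:
servo_tool(steps=[[[0.0015,0.0025,-0.01],[0,0,0],-0.6],[[0,0,-0.025],[0,0,0],-0.6],[[0,0,-0.03],[0,0,0],-0.6],[[0,0,-0.03],[0,0,0],-0.6],[[0,0,-0.02],[0,0,0],-0.6],[[0,0,-0.01],[0,0,0],-0.6],[[0,0,0],[0,0,0],-0.6],[[0,0,0],[0,0,0],-0.6]])

```text
t: 24.13
ee_pos: [436.7, 233.8, 79.5]
orientation: [-0.706, -3.06, 0.001]
ft_force: [-0.1, -0.5, -0.6]
width: 26.1
grasp_force: 30.0
```

Emit:
servo_tool(steps=[[[0,0,-0.004],[0,0,0],-0.6],[[0,0,-0.002],[0,0,0],-0.6],[[0,0,-0.001],[0,0,0],-0.6],[[0,0,0],[0,0,0],-0.6],[[0,0,0],[0,0,0],-0.6],[[0,0,0],[0,0,0],-0.6],[[0,0,0],[0,0,0],-0.6],[[0,0,0],[0,0,0],-0.6]])

```text
t: 24.8
ee_pos: [436.8, 233.7, 72.8]
orientation: [0.707, 3.061, 0.0]
ft_force: [0.8, 0.6, -0.7]
width: 26.0
grasp_force: 30.0
```

Emit:
servo_tool(steps=[[[0,0,-0.001],[0,0,0],-0.6],[[0,0,0],[0,0,0],-0.6],[[0,0,0],[0,0,0],-0.6],[[0,0,0],[0,0,0],-0.2],[[0,0,0],[0,0,0],0.1],[[0,0,0],[0,0,0],0.3],[[0,0,0],[0,0,0],0.3],[[0,0,0],[0,0,0],0.3]])

```text
t: 25.47
ee_pos: [436.6, 233.7, 71.6]
orientation: [-0.707, -3.061, 0.0]
ft_force: [-0.4, 0.5, -1.1]
width: 55.3
grasp_force: 0.0
```

Emit:
servo_tool(steps=[[[0,0,0.01],[0,0,0],0.3],[[0,0,0.03],[0,0,0],0.3],[[0,0,0.04],[0,0,0],0.3],[[0,0,0.04],[0,0,0],0.3],[[0,0.02,0.03],[0,0,0],0.3],[[0,0.03,0],[0,0,0],0.3],[[0,0.03,0],[0,0,0],0.3],[[0,0.03,0],[0,0,0],0.3]])

```text
t: 26.13
ee_pos: [437.0, 345.0, 223.7]
orientation: [0.708, 3.059, 0.003]
ft_force: [0.9, 0.1, -1.2]
width: 57.4
grasp_force: 0.0
```

Emit:
servo_tool(steps=[[[0,0.03,0],[0,0,0],0.3],[[0,0.03,0],[0,0,0],0.3],[[0,0.03,0],[0,0,0],0.3],[[0,0.03,0],[0,0,0],0.3],[[0,0.03,0],[0,0,0],0.3],[[0,0,0],[0,0,0],0.3],[[0,0,0],[0,0,0],0.3],[[0,0,0],[0,0,0],0.3]])

```text
t: 26.8
ee_pos: [436.3, 492.9, 221.7]
orientation: [-0.706, -3.061, 0.002]
ft_force: [-0.0, -0.1, -0.1]
width: 57.0
grasp_force: 0.0
```

```bash
python3 - <<'E'
from h import *
d=cam("top");P=cloud(d)
near(P,(438,231),14,20,56);near(P,(438,231),78,97,25);near(P,(438,231),106,125,25)
near(P,(594,-22),40,70,25);near(P,(599,-105.5),40,70,25);near(P,(609,68),40,70,25);near(P,(470,-201),80,130,25)
near(P,(666,374),40,60,100)
d2=cam("side");save(d2,"s9")
E
```

```text
z 14 20 n 347 circ [440.  231.7] 50.2 rect [438.8 231.8] [73.8 73.8] 68.8
z 78 97 n 20 circ [437.9 231.5] 13.2 rect [437.  227.1] [15.  25.8] 78.4
z 106 125 n 6 circ [437.8 233.6] 5.2 rect [438.3 233.3] [10.4  2.5] 68.0
z 40 70 n 87 circ [595.1 -21.1] 14.6 rect [594.8 -21.4] [27.5 27.6] 60.7
z 40 70 n 90 circ [ 598.6 -105.4] 14.8 rect [ 598.7 -105.7] [27.  28.2] 23.0
z 40 70 n 89 circ [610.9  66. ] 14.4 rect [611.   65.7] [27.8 27.2] 58.9
z 80 130 n 64 circ [ 471.9 -201.7] 10.0 rect [ 471.6 -201.4] [18.5 18.6] 88.6
z 40 60 n 847 circ [668.  372.8] 77.6 rect [666.4 373.2] [150.5  60. ] 80.5
```

View pics/s9.png

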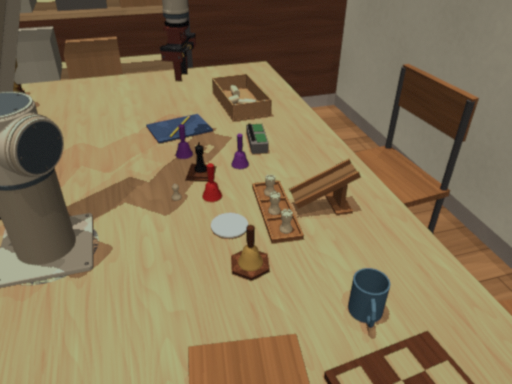

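The side view shows the king upright on the plinth (200,160), the bell on the hex base (250,252), three rooks in the tray (270–287, 185–220) and the coaster empty. All are within about 3 mm of centre, and the arm is clear.

```bash
python3 -c "
from workcell import close_job
print(close_job())"
```

```text
the job is handed in; nothing more can be done
None
```

The job is done and handed in: the stray rook is in the tray compartment, the bell on the hexagonal base and the king on the square plinth, moved in the order asked, each upright within about 3 mm of centre by the last camera check.

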